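# Hold the scraps caddy open

### The arm

A 6-joint arm with a two-finger parallel gripper is mounted at the origin on the work surface. World frame = base frame: x ahead of the robot, y to its left, z up, the work surface at z = 0. Lengths are in mm, angles in rad, forces in N, time in s.
With the tool pointing down it reaches from about 275 to 750 mm from the base axis. Payload 10.2 kg.
Tool frame: the origin (TCP) lies between the finger pads; the fingertips stand 19 mm ahead of it and the grasp point (between the pads) is the TCP; z points along the fingers, y is the line along which they close (so a half turn about z gives the same grasp; the last joint's range is limited). The gripper opens to 85 mm and grips with 20 to 120 N. Pads are 22 mm wide; open, the fingers measure 114 mm over their backs; the gripper's body (76 mm by 85 mm) begins 54 mm behind the grasp point. The pads swing forward as they close: fully open they stand 13 mm farther back than shut.
Start: joints at [0.988, 0.313, 1.498, -0, 1.331, -0.223], TCP at [184.859, 491.384, 250.294] pointing down, gripper open.
Joint ranges: [-2.94, 2.94], [-0.97, 2.17], [0.19, 2.56], [-1.23, 4.37], [0.02, 3.11], [-2.88, 2.88]. Speed limits (rad/s): [2.39, 2.39, 3.01, 3.14, 3.14, 3.14].

### API

Orientations are given as a unit quaternion [w, x, y, z].
In Python, from rig import sense, capture, finish_job gives the robot as it stands. The module is installed in compiled form; this text tells all that it offers.
- The arm moves only by the tool move_arm, never from a script. Its argument "moves" is a list of rows, each an object with "turn": the turn, a rotation vector about the tool's x, y, z in rad, a list of three; "translation": the shift along the tool's x, y, z in mm, a list of three; "hand": the opening, from 0 (shut) to 1 (fully open). In form: [{"turn": [wx, wy, wz], "translation": [x, y, z], "hand": hand}, ...]. A call has 1 to 10 rows; each row shifts and turns the commanded pose from where the row before left it, along the tool's axes as they then stand; what a row does not reach is not made up. A row lasts 1/12 s, in which the tool goes at most 41.7 mm and 7.16 degrees, less where a joint would pass 70% of its speed; a pose out of reach is approached as far as the arm can. A call with a gripper value outside its range is refused whole. The fingers move at their own pace and stop on an object; "grip_force" is the grip in N (left out, the last holds). Time passes only in rows, so rows that do not move let the fingers close. It gives the time, the measured TCP pose, the force, the opening and the grip force at its end, in the units of the state.
- sense(): the state, without advancing time (a new reading comes with each control period).
- capture(name): name is "scene" or "top" or "wrist"; returns a dict with "image" (420x560x3 uint8, blue, green, red), "z_map" (420x560 float32, mm along the optical axis (not along the pixel's ray), 0 where there is no reading), "vertical_fov" (degrees; the focal length in pixels is half the picture's height over the tangent of half this angle, whatever the lens; pixels are square), "cx", "cy" (the principal point, pixels), "R" (3x3) and "t" (3): a world point X has camera coordinates R X + t; the wrist camera has in their place "T_tool_cam" (4x4, takes a point from camera to tool coordinates, whose origin is the TCP and whose axes are the flange's). Camera axes: x right, y down, z forward; pixel columns grow to the right and rows downward; lengths in mm; the calibration is good to about 2 mm. A picture is of the moment at which its call begins: read the wrist's pose just before it.
- finish_job(): hands the job in; it is judged then, once.
The state is a dict: "time_s": time; "joints": joint angles; "dq": joint speeds; "tau": joint torques, N m; "eef_pos": TCP position; "ee_rot": TCP orientation; "force": force on the tool from outside, world axes, zero at the start; "wrist_torque": the same for the moment, N m; "grip_width": opening from 0.0 (shut) to 1.0 (fully open); "grip_force": force on a finger pad.
Only numpy, scipy, OpenCV 4.12 (cv2) and the standard library are available. Lean on these libraries where they do the work, as an engineer would, in place of code of your own. Each camera call takes 0.05 s, during which the arm holds its last target. There are 200 camera calls.

### The job

We are clearing up: take the one spent lime half out of the produce crate, leaving the rest of the produce in there, and set it level, cut face up, on the scraps plate beside the lemon half. Then raise the lid of the scraps caddy to 50 degrees and keep holding it there, still, so that I can scrape the plate in: finish while holding it, since the lid falls shut if let go. Do not throw the lid right back, and leave the plate, tumbler and jar where they stand.

Things in the scene. Friction and masses are not known exactly. Their poses are not given: they have to be found in the camera images.
- lime_half: Spent lime half, the only cut fruit in the crate: cut face up (pale green, pale spokes), dark green skin. 52 mm across, 32 mm tall, about 40 g; side upright from 14 mm up, narrower below to a flat foot 31 mm across. Origin: centre of the underside; z up. Stands on the crate floor. Along the crate's x at least 25 mm is free on both sides of it; along y a neighbour may be closer.
- crate: Fixed low open wooden crate, outer 260 mm (its x) by 280 mm (its y), 55 mm tall, walls and floor 6 mm thick. Origin: centre of the underside; z up. It stands to the robot's left or right, turned up to 0.3 rad. Produce lies in five of six spots (two rows 120 mm apart along x, three columns 85 mm apart along y).
- plate: Loose round white plate, 190 mm across, 18 mm tall at the rim, on a pink placemat; the scraps plate. Origin: centre of the underside. Its inside floor is flat and 5 mm above the worktop out to about 60 mm from the centre, then slopes up to the rim; 0.35 kg.
- lemon_half: Spent lemon half already on the plate: yellow, cut face up, 48 mm across, 26 mm tall, about 35 mm from the plate's centre in any direction. Origin: centre of the underside.
- lid (a joint): Opening angle of the caddy's lid in rad: 0 shut, grows as the front edge rises, 0.873 is 50 degrees, stop at 1.75. Nothing springs or sticks: the lid (about 0.3 kg, 0.2 to 0.42) falls shut by its own weight when let go below about 1.5; it takes about 1 to 3 N upwards at the handle to lift it.
- lid_handle (a point): Middle of the lid's handle: a black round bar 12 mm thick, 100 mm long, parallel to the hinge, on two arms in the lid's plane, 50 mm out from the lid's front edge (open air between bar and edge, and below). 230 mm from the hinge; 134 mm above the worktop when shut. Axes as the lid's: y along the bar, x towards the hinge when shut, turning with the lid.
- lid_hinge (a point): Middle of the lid's hinge line, on the caddy's far (away from the robot) top rim, 130 mm above the worktop. y runs along the hinge. The handle bar travels on a circle of radius 230 mm about this line.
- caddy: Fixed scraps caddy: pale grey box 180 mm (its x) by 200 mm (its y), 130 mm tall, with a green hinged lid 8 mm thick on top, hinge on its +x side, handle on its -x side, which faces the robot. Origin: centre of the underside. It stands on the other side from the crate, turned up to 0.3 rad.
- lime1: Whole lime in the crate, green, 52 mm across, 51 mm tall. Origin: centre of the underside.
- lime2: Whole lime in the crate, as lime1.
- tomato: Red tomato in the crate, 66 mm across, 50 mm tall. Origin: centre of the underside.
- onion: White onion in the crate, 68 mm across, 62 mm tall. Origin: centre of the underside.
- tumbler: Green plastic tumbler at the back, 80 mm across, 110 mm tall. Origin: centre of the underside.
- jar: Jar with red label and green cap at the back, 76 mm across, 130 mm tall. Origin: centre of the underside.
There are look-alikes about, which are no part of the job. Of the things that look like the tomato, the largest one is meant.

How it is judged:
By the outcome, as a careful person would: the job done as asked, in the order asked, and still so for the second after the job is handed in, while the arm keeps its last pose, push and grip.
It also fails if it takes over 64 s, if anything falls off the work surface, if the arm or the gripper's body presses on something with over 40 N, if the wrist force passes 120 N, or if a joint passes its speed limit or range.

## Working session

There is one attempt and no reset: what is moved stays moved. The work goes in short steps, Python scripts to look and compute and a tool call to move; the robot and the scene stay as the last step left them, time stands still between calls to the robot, and variables do not carry over. Pictures are saved under pics/ and viewed, at most 10 in all, crops included, and the job is handed in when it is done.

Besides the shell and the picture viewer there is one more tool, called as name(argument=value, ...), one argument or row to a line, values as JSON. move_arm: Moves the arm, as the interface text tells. Its arguments: {"type":"object","properties":{"moves":{"type":"array","items":{"type":"object","properties":{"turn":{"type":"array","items":{"type":"number"}},"translation":{"type":"array","items":{"type":"number"}},"hand":{"type":"number"}}}},"grip_force":{"type":"number"}},"required":["moves"]}

```bash
mkdir -p pics
cat > h.py <<'E'
import numpy as np, cv2
from rig import sense, capture, finish_job
from scipy.spatial.transform import Rotation as Ro
def world(c, s=None):
    z=c["z_map"]; H,W=z.shape; f=H/2/np.tan(np.radians(c["vertical_fov"])/2)
    u,v=np.meshgrid(np.arange(W),np.arange(H))
    P=np.stack([(u-c["cx"])/f*z,(v-c["cy"])/f*z,z],-1)
    if "R" in c: return (P-np.array(c["t"]))@np.array(c["R"])
    T=np.array(c["T_tool_cam"]); P=P@T[:3,:3].T+T[:3,3]
    return P@rot(s).as_matrix().T+np.array(s["eef_pos"])
def rot(s):
    w,x,y,z=s["ee_rot"]; return Ro.from_quat([x,y,z,w])
E
python3 - <<'E'
from h import *
s=sense();print(s)
ims=[]
for n in("top","scene"):
    c=capture(n);np.save(n+".npy",c,allow_pickle=True);cv2.imwrite(f"pics/{n}.png",c["image"]);print(n,c["vertical_fov"],c["cx"],c["cy"],np.round(c["R"],2).tolist(),c["t"],(c["z_map"]==0).mean())
E
```

```text
{'time_s': 0.0, 'joints': array([ 9.87584388e-01,  3.13441674e-01,  1.49842963e+00, -2.01043075e-05,
        1.33099166e+00, -2.23371531e-01]), 'dq': array([ 0.00031096,  0.00086101, -0.00040943,  0.00074158, -0.00142007,
        0.00035223]), 'tau': array([ 5.60006411e-04, -4.12268007e+01, -2.59747392e+01, -1.40326169e-04,
        4.10636640e-03, -1.26224134e-05]), 'eef_pos': array([184.73760352, 491.17795114, 249.74212522]), 'ee_rot': array([-2.40285291e-04,  1.78948675e-01,  9.83858205e-01, -5.88029793e-04]), 'force': array([-0.10563906,  0.21614594,  0.03024751]), 'wrist_torque': array([-0.01930068, -0.02313545, -0.02974127]), 'grip_force': 0.0, 'grip_width': 0.9988002147063486}
top 50.11223060713867 275.9703912970757 211.8419928872434 [[-0.02, -1.0, -0.01], [-0.98, 0.03, -0.19], [0.19, 0.01, -0.98]] [  34.4764918   578.38126133 1283.37954885] 0.0037627551020408163
scene 54.156752506473524 281.67390841949157 209.57011267811615 [[-0.64, 0.77, -0.01], [0.63, 0.51, -0.58], [-0.44, -0.38, -0.81]] [ 365.80814132 -299.6727285  1278.25089634] 0.0040391156462585035
```

View pics/top.png

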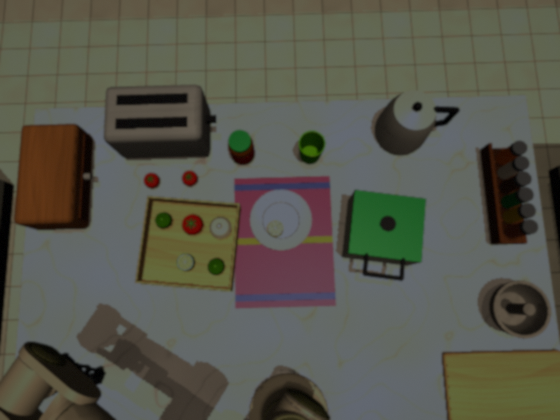

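View pics/scene.png

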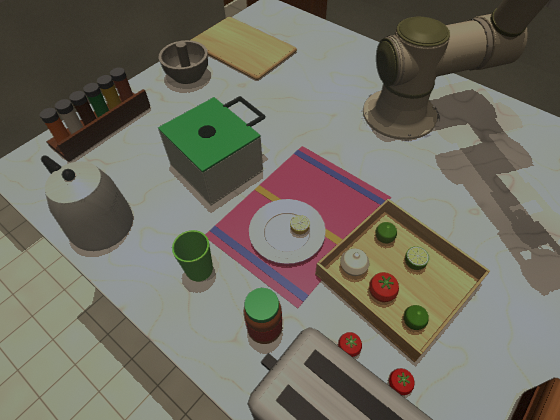

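The top view shows the lime half at (186,262), the lemon half at (275,228), the plate centre at about (281,219), the crate spanning (140–240, 198–290), and the caddy with its handle bar at about (384,276). In the scene view the lime half is at (417,257), lemon at (300,225) and handle at about (245,105).

Run:
```python
from h import *
D={n:np.load(n+".npy",allow_pickle=True).item() for n in("top","scene")}
for n,c in D.items():
    P=world(c); hsv=cv2.cvtColor(c["image"],cv2.COLOR_BGR2HSV)
    def at(u,v,r=1): return np.median(P[v-r:v+r+1,u-r:u+r+1].reshape(-1,3),0).round(1)
    print(n,"table",at(*((340,340) if n=="top" else (300,100))))
    boxes={"top":((145,205,235,285),(235,180,325,255)),"scene":((335,215,470,335),(250,200,326,265))}[n]
    for (a,b,cc,d),lo in zip(boxes,(24,15)):
        m=np.zeros(P.shape[:2],np.uint8); m[b:d,a:cc]=(P[b:d,a:cc,2]>lo)
        if lo==24 and n=="scene":pass
        k,L,st,ce=cv2.connectedComponentsWithStats(m)
        for i in range(1,k):
            if st[i,4]>60:
                Q=P[L==i]; zt=np.percentile(Q[:,2],90); T=Q[Q[:,2]>zt-6]
                print(" blob",ce[i].round(),st[i,4],"ztop",zt.round(1),"mid",((Q.min(0)+Q.max(0))/2).round(1),"ext",np.ptp(Q,0).round(1),"topmid",T.mean(0).round(1),c["image"][L==i].mean(0).round())
    # plate
    m=(P[...,2]>10)&(P[...,2]<25)&(hsv[...,1]<60)&(abs(P[...,1])<170)&(P[...,0]>350)&(P[...,0]<750)
    k,L,st,ce=cv2.connectedComponentsWithStats(m.astype(np.uint8)); 
    for i in np.argsort(-st[1:,4])[:2]+1:
        Q=P[L==i]; (x,y),r=cv2.minEnclosingCircle(Q[:,:2].astype(np.float32)); print(" plate?",x,y,r,len(Q))
    # lid green
    m=(hsv[...,0]>45)&(hsv[...,0]<75)&(hsv[...,1]>150)&(P[...,2]>110)&(P[...,2]<160)&(P[...,1]<-150)
    Q=P[m]; print(" lid",cv2.minAreaRect(Q[:,:2].astype(np.float32)),np.median(Q[:,2]))
    # bar
    m=(hsv[...,2]<70)&(P[...,2]>100)&(P[...,2]<160)&(P[...,1]<-150)&(P[...,1]>-500)&(P[...,0]<560)&(P[...,0]>300)
    Q=P[m]; print(" bar",len(Q),cv2.minAreaRect(Q[:,:2].astype(np.float32)),np.median(Q[:,2]))
    # crate rim
    m=(P[...,2]>48)&(P[...,2]<62)&(P[...,1]>60)&(P[...,1]<460)&(P[...,0]>300)&(P[...,0]<700)&(hsv[...,0]<35)&(hsv[...,1]>60)
    k,L,st,ce=cv2.connectedComponentsWithStats(m.astype(np.uint8)); i=np.argmax(st[1:,4])+1
    Q=P[m]; print(" crate",len(Q),cv2.minAreaRect(Q[:,:2].astype(np.float32)))
```

```text
top table [ 201.5 -158.7    2.3]
 blob [146. 218.] 112 ztop 56.7 mid [472.8 215.5 696.4] ext [ 283.   404.7 1344.2] topmid [582.5 395.  102.7] [27. 45. 55.]
 blob [163. 220.] 228 ztop 55.4 mid [566.7 363.6  42.8] ext [48.3 49.9 36.4] topmid [566.8 362.1  53.4] [ 9. 58. 36.]
 blob [192. 224.] 364 ztop 58.5 mid [456.3 160.2 698.7] ext [ 250.   294.2 1339.7] topmid [550.9 273.   63.7] [12. 28. 86.]
 blob [220. 227.] 380 ztop 60.5 mid [452.8 117.8 698.7] ext [ 243.   209.4 1339.7] topmid [538.9 189.   68. ] [77. 94. 94.]
 blob [232. 262.] 144 ztop 58.6 mid [448.9 153.1  42.5] ext [157.7  15.9  36.2] topmid [440.1 152.2  56.3] [42. 77. 85.]
 blob [185. 262.] 255 ztop 43.3 mid [398.1 166.8 696.4] ext [ 133.7  307.5 1344.2] topmid [438.  291.5  54.4] [67. 98. 93.]
 blob [215. 266.] 236 ztop 55.7 mid [389.8 120.8 697.7] ext [ 117.1  215.4 1341.6] topmid [420.9 195.5 111. ] [10. 59. 36.]
 blob [159. 283.] 61 ztop 59.0 mid [358.  209.3 710. ] ext [  53.3  392.3 1317. ] topmid [376.5 355.7  81. ] [49. 81. 91.]
 blob [281. 219.] 682 ztop 21.1 mid [494.6   8.5 691.8] ext [ 326.5  183.9 1353.5] to
[... 1947 characters left out ...]
 [727.2 132.8 442.6] ext [520.4 442.8 855.2] topmid [564.    8.   22.9] [147. 149. 145.]
 blob [299. 224.] 306 ztop 33.9 mid [748.6 177.  442.8] ext [477.5 354.4 854.7] topmid [542.1  29.1  44.7] [100. 129. 130.]
 plate? 562.670166015625 3.7586512565612793 96.1304702758789 2020
 plate? 552.9847412109375 8.981148719787598 0.9508643746376038 2
 lid ((518.2669677734375, -286.5285339355469), (199.7659149169922, 175.9151611328125), 80.0772476196289) 138.688698109608
 bar 818 ((463.182373046875, -254.9971923828125), (156.01455688476562, 171.39315795898438), 80.80606842041016) 136.07911973416645
 crate 1952 ((495.70166015625, 280.7353515625), (280.22216796875, 261.5088195800781), 83.54537963867188)
```

move_arm(
  moves=[
    {"turn":[0,0,0.12],"translation":[0,0,3],"hand":0.9},
    {"turn":[0,0,0.12],"translation":[0,0,3],"hand":0.9},
    {"turn":[0,0,0.12],"translation":[0,0,3],"hand":0.9},
    {"turn":[0,0,0.12],"translation":[0,0,3],"hand":0.9},
    {"turn":[0,0,0.12],"translation":[0,0,3],"hand":0.9},
    {"turn":[0,0,0.12],"translation":[0,0,3],"hand":0.9},
    {"turn":[0,0,0.12],"translation":[0,0,3],"hand":0.9},
    {"turn":[0,0,0.12],"translation":[0,0,3],"hand":0.9},
    {"turn":[0,0,0.12],"translation":[0,0,3],"hand":0.9},
    {"turn":[0,0,0.12],"translation":[0,0,3],"hand":0.9},
  ],
  grip_force=25,
)

```text
time_s: 0.93
eef_pos: [184.8, 491.3, 219.8]
ee_rot: [0.0, 0.705, 0.709, -0.0]
force: [-0.7, 0.9, -0.2]
grip_width: 0.899
grip_force: 0.0
```

```bash
cat >> h.py <<'E'
def go(p,ty=None,tz=(0,0,-1)):
    """total tool-axis shift to p (at the present attitude) and turn to closing line ty, approach tz"""
    s=sense(); r=rot(s); print("at",s["eef_pos"].round(1),"q",s["joints"].round(2))
    print("shift",r.inv().apply(np.array(p)-s["eef_pos"]).round(1))
    if ty is not None:
        z=np.array(tz,float);z/=np.linalg.norm(z);y=np.array(ty,float);y-=z*(y@z);y/=np.linalg.norm(y)
        best=min((( r.inv()*Ro.from_matrix(np.c_[np.cross(g*y,z),g*y,z])).as_rotvec() for g in(1,-1)),key=np.linalg.norm)
        print("turn",best.round(4))
def unit(a): return [np.cos(a),np.sin(a),0]
E
python3 - <<'E'
from h import *
go([437,291.5,150],unit(np.radians(-6.4)))
E
```

```text
at [184.8 491.3 219.8] q [0.99 0.34 1.54 0.   1.26 0.98]
shift [-201.   251.3   69.8]
turn [-0.0004  0.0007  0.1168]
```

move_arm(
  moves=[
    {"turn":[0,0,0],"translation":[-20,25,4],"hand":0.9},
    {"turn":[0,0,0],"translation":[-20,25,4],"hand":0.9},
    {"turn":[0,0,0],"translation":[-20,25,4],"hand":0.9},
    {"turn":[0,0,0],"translation":[-20,25,4],"hand":0.9},
    {"turn":[0,0,0],"translation":[-20,25,4],"hand":0.9},
    {"turn":[0,0,0],"translation":[-20,25,4],"hand":0.9},
    {"turn":[0,0,0],"translation":[-20,25,4],"hand":0.9},
    {"turn":[0,0,0],"translation":[-20,25,4],"hand":0.9},
    {"turn":[0,0,0],"translation":[-20,25,4],"hand":0.9},
    {"turn":[0,0,0.116],"translation":[-20,25,4],"hand":0.9},
  ],
)

```text
time_s: 1.77
eef_pos: [438.0, 292.9, 179.9]
ee_rot: [-0.0, 0.743, 0.669, -0.0]
force: [0.5, 0.1, -0.7]
grip_width: 0.903
grip_force: 0.0
```

Run:
```python
from h import *
s=sense();c=capture("wrist");cv2.imwrite("pics/w1.png",c["image"]);P=world(c,s)
np.save("w1.npy",c,allow_pickle=True);np.save("w1s.npy",s,allow_pickle=True)
print(np.array(c["T_tool_cam"]).round(2).tolist())
m=((P[...,2]>24)&(P[...,2]<70)&(np.hypot(P[...,0]-437,P[...,1]-291)<200)).astype(np.uint8)
k,L,st,ce=cv2.connectedComponentsWithStats(m)
for i in range(1,k):
    if st[i,4]>400:
        Q=P[L==i]; zt=np.percentile(Q[:,2],90); T=Q[Q[:,2]>zt-6]
        print(ce[i].round(),st[i].tolist(),zt.round(1),((Q.min(0)+Q.max(0))/2).round(1),np.ptp(Q,0).round(1),T.mean(0).round(1),np.ptp(T,0).round(1))
go([437,291.5,100],unit(np.radians(-6.4)))
```

```text
[[0.0, -0.96, -0.28, 72.95], [1.0, 0.0, -0.0, 0.4], [0.0, -0.28, 0.96, -124.63], [0.0, 0.0, 0.0, 1.0]]
[276. 171.] [174, 18, 325, 344, 15956] 56.3 [476.1 288.3  41.2] [249.1 295.2  34.3] [437.1 332.6  55.1] [249.1 295.2   8. ]
[433. 102.] [398, 68, 71, 69, 3751] 55.1 [566.1 362.5  42.4] [48.3 51.7 34.7] [565.8 362.7  53. ] [33.4 33.5 10.6]
[500. 201.] [468, 107, 65, 198, 6007] 55.8 [620.2 271.   40.9] [ 22.6 163.8  33.9] [620.9 277.   54.3] [ 22.3 161.7   8.1]
[279. 202.] [249, 171, 61, 63, 2966] 41.0 [439.2 293.9  33.4] [50.8 52.  18.7] [439.4 295.   40. ] [50.8 52.   7.7]
[413. 212.] [373, 175, 81, 75, 4715] 58.0 [550.2 275.6  42.1] [61.4 61.5 36.1] [550.4 275.7  55.7] [50.3 50.3  8.2]
[417. 284.] [386, 265, 50, 46, 967] 55.0 [551.6 204.8  41.3] [41.3 37.1 34.1] [555.1 204.5  53.4] [26.5 30.6  9.4]
[274. 297.] [247, 270, 55, 55, 2352] 54.9 [424.9 204.7  42. ] [50.9 48.3 35.7] [424.9 205.9  52.9] [33.6 34.3 11. ]
at [441.6 289.8 179. ] q [ 0.36  0.39  1.59 -0.    1.17  0.48]
shift [ 1.2 -4.9 79. ]
turn [ 0.0007  0.0015 -0.0083]
```

View pics/w1.png

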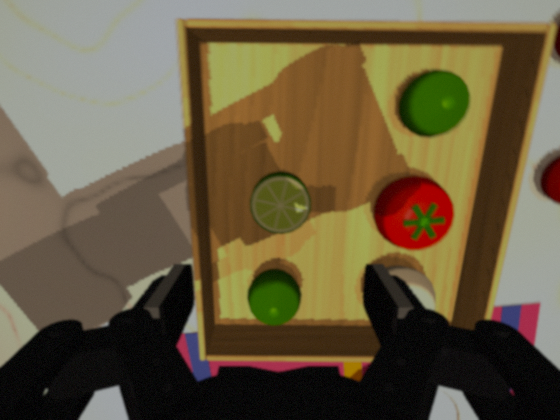

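The wrist view shows the lime half at (279,202) between lime2 (274,297) and free space. The jaw line is across the crate's x.

move_arm(
  moves=[
    {"turn":[0,0,0],"translation":[2.9,-3.4,15],"hand":0.9},
    {"turn":[0,0,0],"translation":[0,0,17],"hand":0.9},
    {"turn":[0,0,0],"translation":[0,0,20],"hand":0.9},
    {"turn":[0,0,0],"translation":[0,0,20],"hand":0.9},
    {"turn":[0,0,0],"translation":[0,0,20],"hand":0.9},
    {"turn":[0,0,0],"translation":[0,0,18],"hand":0.9},
    {"turn":[0,0,0],"translation":[0,0,15],"hand":0.9},
    {"turn":[0,0,0],"translation":[0,0,12],"hand":0.9},
    {"turn":[0,0,0],"translation":[0,0,8],"hand":0.9},
    {"turn":[0,0,0],"translation":[0,0,3],"hand":0.9},
  ],
)

```text
time_s: 2.65
eef_pos: [433.4, 297.2, 31.1]
ee_rot: [-0.0, 0.743, 0.669, -0.001]
force: [-0.7, -0.1, -0.2]
grip_width: 0.899
grip_force: 0.0
```

move_arm(
  moves=[
    {"hand":0.9,"turn":[0,0,0],"translation":[0,0,0]},
    {"hand":0.5,"turn":[0,0,0],"translation":[0,0,0]},
    {"hand":0.5,"turn":[0,0,0],"translation":[0,0,0]},
    {"hand":0.5,"turn":[0,0,0],"translation":[0,0,0]},
    {"hand":0.4,"turn":[0,0,0],"translation":[0,0,0]},
    {"hand":0.4,"turn":[0,0,0],"translation":[0,0,0]},
    {"hand":0.4,"turn":[0,0,0],"translation":[0,0,0]},
    {"hand":0.4,"turn":[0,0,0],"translation":[0,0,0]},
  ],
  grip_force=25,
)

```text
time_s: 3.32
eef_pos: [434.4, 297.6, 33.2]
ee_rot: [0.0, 0.743, 0.669, 0.001]
force: [0.4, -1.5, 6.7]
grip_width: 0.59
grip_force: 26.6
```

Run:
```python
from h import *
for i in range(3):
    s=sense();print(s["time_s"],s["eef_pos"].round(2),s["force"].round(2),s["grip_width"],s["grip_force"]); c=capture("wrist")
cv2.imwrite("pics/w2.png",c["image"])
```

```text
3.3167 [434.42 297.6   33.18] [ 0.43 -1.52  6.7 ] 0.5895258442332134 26.566913458518684
3.3667 [434.43 297.61  33.18] [-0.48 -0.12  7.21] 0.5923260976920973 26.56650949269533
3.4167 [434.43 297.61  33.19] [-0.26 -0.41  6.56] 0.5945521559503711 26.56716330209747
```

View pics/w2.png

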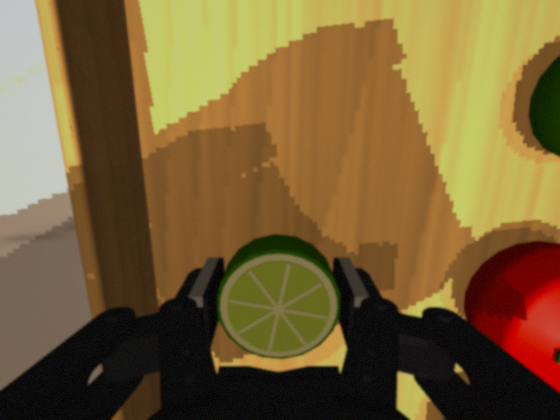

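The lime half is between the pads, at (280,305). Now I lift it and turn.

move_arm(
  moves=[
    {"turn":[0,0,0],"translation":[0,0,-8],"hand":0.4},
    {"turn":[0,0,0],"translation":[0,0,-18],"hand":0.4},
    {"turn":[0,0,0],"translation":[0,0,-22],"hand":0.4},
    {"turn":[0,0,0],"translation":[0,0,-22],"hand":0.4},
    {"turn":[0,0,-0.12],"translation":[0,0,-12],"hand":0.4},
    {"turn":[0,0,-0.12],"translation":[0,0,-10],"hand":0.4},
    {"turn":[0,0,-0.12],"translation":[0,0,-8],"hand":0.4},
    {"turn":[0,0,-0.12],"translation":[0,0,-5],"hand":0.4},
    {"turn":[0,0,-0.12],"translation":[0,0,-5],"hand":0.4},
    {"turn":[0,0,-0.12],"translation":[0,0,-5],"hand":0.4},
  ],
)

```text
time_s: 4.3
eef_pos: [433.8, 297.3, 148.1]
ee_rot: [0.0, 0.457, 0.889, 0.0]
force: [-0.3, 1.2, -0.9]
grip_width: 0.59
grip_force: 26.3
```

Run:
```python
from h import *
c0=capture("top");s=sense();c=capture("wrist");P=world(c,s)
g=rot(s).inv().apply(P.reshape(-1,3)-s["eef_pos"]).reshape(P.shape)
hsv=cv2.cvtColor(c["image"],cv2.COLOR_BGR2HSV)
m=(abs(g[...,2])<30)&(hsv[...,0]>25)&(hsv[...,0]<75)&(hsv[...,1]>90)&(np.hypot(g[...,0],g[...,1])<45)
Q=g[m];print("grip",s["grip_width"],len(Q),"tool-frame lime",((Q.min(0)+Q.max(0))/2).round(1),np.ptp(Q,0).round(1),np.percentile(Q[:,2],[10,50,90]).round(1))
for n in("top","scene"):
    c=capture(n);P=world(c)
    # lemon: yellow cut
    m=(P[...,2]>24)&(P[...,2]<45)&(np.hypot(P[...,0]-563,P[...,1]-8)<80)
    Q=P[m];print(n,"lemon",len(Q),np.median(Q,0).round(1),((Q.min(0)+Q.max(0))/2).round(1),np.ptp(Q,0).round(1))
    m=(P[...,2]>13)&(P[...,2]<24)&(np.hypot(P[...,0]-563,P[...,1]-8)<110)&(np.hypot(P[...,0]-563,P[...,1]-8)>75)
    print("plate",cv2.minEnclosingCircle(P[m][:,:2].astype(np.float32)))
go([584,-11,150],unit(np.radians(45)))
```

```text
grip 0.5921366972300357 10061 tool-frame lime [-3.7 -0.5 -8.1] [52.6 87.5 43.6] [-7.7 -6.7 -0.7]
top lemon 202 [534.3  26.9  33.1] [572.6  20.2  32.4] [121.4  57.3  16.7]
plate ((563.8348388671875, 8.609835624694824), 94.46957397460938)
scene lemon 273 [536.7  25.1  31.7] [534.2  23.5  30.4] [48.4 47.5 11.6]
plate ((562.7352905273438, 5.362551689147949), 94.89344787597656)
at [433.8 297.3 147.4] q [ 0.38  0.42  1.63  0.    1.09 -0.23]
shift [-338.7  -54.    -2.6]
turn [ 0.     -0.     -0.1742]
```

move_arm(
  moves=[
    {"turn":[0,0,0],"translation":[-20,-3,0],"hand":0.4},
    {"turn":[0,0,0],"translation":[-35,-5,0],"hand":0.4},
    {"turn":[0,0,0],"translation":[-40,-6,0],"hand":0.4},
    {"turn":[0,0,0],"translation":[-40,-6,0],"hand":0.4},
    {"turn":[0,0,0],"translation":[-40,-6,0],"hand":0.4},
    {"turn":[0,0,0],"translation":[-40,-7,0],"hand":0.4},
    {"turn":[0,0,0],"translation":[-40,-7,0],"hand":0.4},
    {"turn":[0,0,0],"translation":[-40,-7,0],"hand":0.4},
    {"turn":[0,0,0],"translation":[-25,-4,0],"hand":0.4},
    {"turn":[0,0,0],"translation":[-15,-2,0],"hand":0.4},
  ],
)

```text
time_s: 5.33
eef_pos: [584.6, -9.7, 146.8]
ee_rot: [-0.0, 0.462, 0.887, -0.0]
force: [-0.6, 0.6, 0.1]
grip_width: 0.595
grip_force: 26.3
```

move_arm(
  moves=[
    {"turn":[0,0,0],"translation":[0,0,10],"hand":0.4},
    {"turn":[0,0,0],"translation":[0,0,15],"hand":0.4},
    {"turn":[0,0,0],"translation":[0,0,20],"hand":0.4},
    {"turn":[0,0,0],"translation":[0,0,20],"hand":0.4},
    {"turn":[0,0,0],"translation":[0,0,15],"hand":0.4},
    {"turn":[0,0,0],"translation":[0,0,10],"hand":0.4},
    {"turn":[0,0,0],"translation":[0,0,5],"hand":0.4},
    {"turn":[0,0,0],"translation":[0,0,0],"hand":0.4},
  ],
)

```text
time_s: 6.0
eef_pos: [583.3, -5.9, 51.3]
ee_rot: [-0.001, 0.46, 0.888, -0.0]
force: [0.5, 0.1, 0.1]
grip_width: 0.597
grip_force: 26.3
```

Run:
```python
from h import *
go([586,-6,32]); print(sense()["force"])
```

```text
at [583.3  -5.9  51.3] q [-0.21  0.66  1.52  0.    0.96 -0.83]
shift [-1.7  2.2 19.3]
[0.46599849 0.10770353 0.10067022]
```

Lower in small steps until contact.

move_arm(
  moves=[
    {"turn":[0,0,0],"translation":[-1.5,2,6],"hand":0.4},
    {"turn":[0,0,0],"translation":[0,0,6],"hand":0.4},
    {"turn":[0,0,0],"translation":[0,0,4],"hand":0.4},
    {"turn":[0,0,0],"translation":[0,0,2],"hand":0.4},
    {"turn":[0,0,0],"translation":[0,0,0],"hand":0.4},
    {"turn":[0,0,0],"translation":[0,0,0],"hand":0.4},
  ],
)

```text
time_s: 6.5
eef_pos: [586.5, -6.9, 34.4]
ee_rot: [0.0, 0.46, 0.888, 0.0]
force: [0.4, 0.3, -0.6]
grip_width: 0.602
grip_force: 26.3
```

move_arm(
  moves=[
    {"turn":[0,0,0],"translation":[0,0,1],"hand":0.4},
    {"turn":[0,0,0],"translation":[0,0,0],"hand":0.4},
    {"turn":[0,0,0],"translation":[0,0,0],"hand":0.4},
  ],
)

```text
time_s: 6.75
eef_pos: [586.5, -6.9, 33.4]
ee_rot: [0.0, 0.46, 0.888, 0.0]
force: [0.5, -0.0, -1.5]
grip_width: 0.594
grip_force: 26.3
```

move_arm(
  moves=[
    {"turn":[0,0,0],"translation":[0,0,1],"hand":0.4},
    {"turn":[0,0,0],"translation":[0,0,0],"hand":0.4},
    {"turn":[0,0,0],"translation":[0,0,0],"hand":0.4},
  ],
)

```text
time_s: 7.0
eef_pos: [586.4, -6.9, 32.3]
ee_rot: [-0.0, 0.46, 0.888, -0.0]
force: [-0.2, -0.1, -0.5]
grip_width: 0.597
grip_force: 26.3
```

move_arm(
  moves=[
    {"turn":[0,0,0],"translation":[0,0,1],"hand":0.4},
    {"turn":[0,0,0],"translation":[0,0,0],"hand":0.4},
    {"turn":[0,0,0],"translation":[0,0,0],"hand":0.4},
  ],
)

```text
time_s: 7.25
eef_pos: [586.6, -6.9, 32.2]
ee_rot: [0.0, 0.46, 0.888, -0.0]
force: [-4.8, 0.7, 7.8]
grip_width: 0.592
grip_force: 27.1
```

move_arm(
  moves=[
    {"turn":[0,0,0],"translation":[0,0,-0.5],"hand":0.4},
    {"turn":[0,0,0],"translation":[0,0,0],"hand":0.65},
    {"turn":[0,0,0],"translation":[0,0,0],"hand":0.75},
    {"turn":[0,0,0],"translation":[0,0,0],"hand":0.82},
    {"turn":[0,0,0],"translation":[0,0,0],"hand":0.82},
    {"turn":[0,0,0],"translation":[0,0,-4],"hand":0.82},
    {"turn":[0,0,0],"translation":[0,0,-10],"hand":0.82},
    {"turn":[0,0,0],"translation":[0,0,-20],"hand":0.82},
    {"turn":[0,0,0],"translation":[0,0,-30],"hand":0.82},
    {"turn":[0,0,0],"translation":[0,0,-30],"hand":0.82},
  ],
)

```text
time_s: 8.08
eef_pos: [586.1, -6.8, 127.4]
ee_rot: [-0.0, 0.46, 0.888, -0.0]
force: [-0.2, -0.2, -1.0]
grip_width: 0.818
grip_force: 0.0
```

Run:
```python
from h import *
s=sense();c=capture("wrist");cv2.imwrite("pics/w3.png",c["image"]);P=world(c,s);print(s["eef_pos"].round(1))
m=((P[...,2]>27)&(P[...,2]<50)&(np.hypot(P[...,0]-563,P[...,1]-8)<75)).astype(np.uint8)
k,L,st,ce=cv2.connectedComponentsWithStats(m)
for i in range(1,k):
    if st[i,4]>300:
        Q=P[L==i];T=Q[Q[:,2]>np.percentile(Q[:,2],90)-5]; A=np.c_[T[:,:2],np.ones(len(T))]; a=np.linalg.lstsq(A,T[:,2],rcond=None)[0]
        print(ce[i].round(),((T.min(0)+T.max(0))/2).round(1),np.ptp(T,0).round(1),"slope",a[:2].round(3))
```

```text
[586.1  -6.8 127.4]
[241. 141.] [534.2  25.   32.8] [47.6 47.4  6.1] slope [-0.    -0.002]
[279. 228.] [589.5  -9.5  38.1] [51.5 52.1  6.3] slope [ 0.003 -0.006]
```

View pics/w3.png

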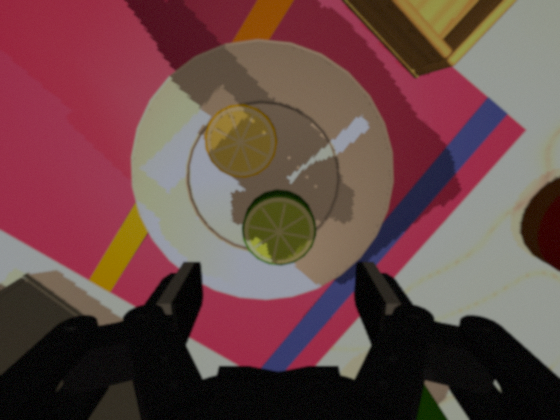

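The lime half sits level on the plate at (279,228), beside the lemon half at (241,141). Next, the caddy: measure the handle and lid properly.

Run:
```python
from h import *
for n in("top","scene"):
    c=np.load(n+".npy",allow_pickle=True).item();P=world(c);hsv=cv2.cvtColor(c["image"],cv2.COLOR_BGR2HSV)
    near=(P[...,0]>330)&(P[...,0]<640)&(P[...,1]<-150)&(P[...,1]>-420)
    m=near&(hsv[...,0]>45)&(hsv[...,0]<75)&(hsv[...,1]>150)&(P[...,2]>125)&(P[...,2]<150)
    r=cv2.minAreaRect(P[m][:,:2].astype(np.float32));print(n,"lid",r,np.median(P[m][:,2]).round(1))
    ux=np.array(unit(np.radians(r[2]-90))[:2]) if r[2]>45 else np.array(unit(np.radians(r[2]))[:2]); uy=np.array([-ux[1],ux[0]])
    d=P[...,:2]-r[0]; a=d@ux;b=d@uy
    m=near&(a<-125)&(a>-160)&(abs(b)<65)&(P[...,2]>115)&(P[...,2]<155)&(hsv[...,2]<90)
    B=P[m];print("bar",len(B),np.median(a[m]).round(1),np.percentile(b[m],[1,99]).round(1),np.median(B,0).round(1),np.percentile(B[:,2],[10,90]).round(1), "fit deg",np.degrees(np.arctan2(*cv2.fitLine(B[:,:2].astype(np.float32),cv2.DIST_HUBER,0,.01,.01).ravel()[1::-1])).round(1))
u=np.array(unit(np.radians(-10)));z=np.array([0,0,1]);t=np.radians(40)
go([340,-240,260],np.cos(t)*u+np.sin(t)*z,np.sin(t)*u-np.cos(t)*z)
```

```text
top lid ((517.4625854492188, -284.6061706542969), (196.61178588867188, 175.84654235839844), 81.08824157714844) 139.3
bar 208 -137.5 [-54.7  54.8] [ 381.7 -261.1  139.6] [136.5 143.1] fit deg 81.4
scene lid ((518.2669677734375, -286.5285339355469), (199.7659149169922, 175.9151611328125), 80.0772476196289) 138.7
bar 163 -136.9 [-53.8  52.4] [ 382.7 -262.3  139.1] [134.9 141.4] fit deg 81.3
at [588.9  -7.3 134.1] q [-0.21  0.56  1.45 -0.    1.12 -0.83]
shift [ -47.4 -336.7 -127.8]
turn [-0.6517 -0.2712  0.7578]
```

move_arm(
  moves=[
    {"turn":[0,0,0],"translation":[-2,-15,-20],"hand":1.0},
    {"turn":[0,0,0],"translation":[-5,-30,-20],"hand":1.0},
    {"turn":[0,0,0],"translation":[-5,-35,-18],"hand":1.0},
    {"turn":[0,0,0],"translation":[-5,-37,-14],"hand":1.0},
    {"turn":[0,0,0],"translation":[-5,-38,-12],"hand":1.0},
    {"turn":[0,0,0],"translation":[-5,-38,-12],"hand":1.0},
    {"turn":[0,0,0],"translation":[-5,-38,-12],"hand":1.0},
    {"turn":[0,0,0],"translation":[-5,-38,-12],"hand":1.0},
    {"turn":[0,0,0],"translation":[-5,-38,-8],"hand":1.0},
    {"turn":[0,0,0],"translation":[-5,-30,0],"hand":1.0},
  ],
)

```text
time_s: 8.97
eef_pos: [336.7, -241.2, 256.1]
ee_rot: [0.002, 0.46, 0.888, -0.001]
force: [1.4, -0.2, -0.2]
grip_width: 0.999
grip_force: 0.0
```

```bash
cat >> h.py <<'E'
U=np.array(unit(np.radians(-9)));Z=np.array([0,0,1.]);BAR=np.array([381.5,-261.7,134]);HINGE=BAR+230*U-[0,0,4]
def att(deg):
    t=np.radians(deg); return np.cos(t)*U+np.sin(t)*Z, np.sin(t)*U-np.cos(t)*Z
E
python3 - <<'E'
from h import *
capture("wrist");capture("wrist")
y,z=att(30); go(BAR-80*z,y,z)
E
```

```text
at [ 336.2 -242.1  254.9] q [-0.91  0.06  1.79 -0.    1.29 -1.52]
shift [-14.2  -2.9  51.7]
turn [-0.4971 -0.1984  0.7498]
```

move_arm(
  moves=[
    {"turn":[-0.062,-0.025,0.094],"translation":[0,0,0],"hand":1.0},
    {"turn":[-0.062,-0.025,0.094],"translation":[0,0,0],"hand":1.0},
    {"turn":[-0.062,-0.025,0.094],"translation":[0,0,0],"hand":1.0},
    {"turn":[-0.062,-0.025,0.094],"translation":[0,0,0],"hand":1.0},
    {"turn":[-0.062,-0.025,0.094],"translation":[0,0,0],"hand":1.0},
    {"turn":[-0.062,-0.025,0.094],"translation":[0,0,0],"hand":1.0},
    {"turn":[-0.062,-0.025,0.094],"translation":[0,0,0],"hand":1.0},
    {"turn":[-0.062,-0.025,0.094],"translation":[0,0,0],"hand":1.0},
    {"turn":[0,0,0],"translation":[0,0,0],"hand":1.0},
  ],
)

```text
time_s: 9.82
eef_pos: [338.0, -238.6, 253.6]
ee_rot: [0.196, 0.735, 0.627, 0.169]
force: [0.5, 0.6, -0.0]
grip_width: 1.0
grip_force: 0.0
```

Run:
```python
from h import *
capture("wrist")
s=sense();c=capture("wrist");cv2.imwrite("pics/w4.png",c["image"]);P=world(c,s)
a=(P[...,:2]-BAR[:2])@U[:2]; b=(P[...,:2]-BAR[:2])@np.array([-U[1],U[0]])
m=(abs(a)<20)&(abs(b)<35)&(P[...,2]>115)&(P[...,2]<160)
B=P[m];print("bar",len(B),np.median(B,0).round(1),np.percentile(B[:,2],95),np.percentile(a[m],[2,50,98]).round(1),np.degrees(np.arctan2(*cv2.fitLine(B[:,:2].astype(np.float32),cv2.DIST_HUBER,0,.01,.01).ravel()[1::-1])).round(1))
y,z=att(30); go(BAR-80*z,y,z); go(BAR-2*z,y,z)
```

```text
bar 1228 [ 378.3 -259.5  140.6] 142.16267188089097 [-7.6 -4.   2.9] 81.1
at [ 338.4 -239.5  254.3] q [-1.16 -0.15  2.08  0.53  0.99 -1.26]
shift [-15.2 -20.2  47.2]
turn [-0.0028 -0.002   0.0049]
at [ 338.4 -239.5  254.3] q [-1.16 -0.15  2.08  0.53  0.99 -1.26]
shift [-15.3 -20.  125.2]
turn [-0.0028 -0.002   0.0049]
```

View pics/w4.png

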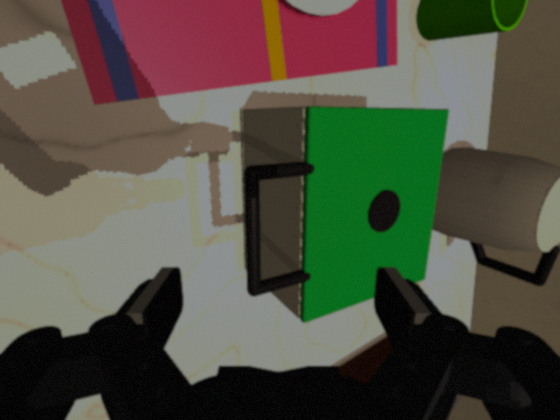

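The wrist view shows the handle bar at column 253, rows 170–292, parallel to the pads. I advance with narrowed jaws so that the inner finger fits the gap.

move_arm(
  moves=[
    {"turn":[0,0,0],"translation":[-3,-4,9.5],"hand":0.45},
    {"turn":[0,0,0],"translation":[-3,-4,9.5],"hand":0.45},
    {"turn":[0,0,0],"translation":[-3,-4,9.5],"hand":0.45},
    {"turn":[0,0,0],"translation":[-3,-4,9.5],"hand":0.45},
    {"turn":[0,0,0],"translation":[-3,-4,9],"hand":0.45},
    {"turn":[-0.003,-0.002,0.005],"translation":[0,0,0],"hand":0.45},
    {"turn":[0,0,0],"translation":[0,0,0],"hand":0.45},
    {"turn":[0,0,0],"translation":[0,0,0],"hand":0.45},
  ],
)

```text
time_s: 10.58
eef_pos: [342.4, -255.5, 203.7]
ee_rot: [0.197, 0.735, 0.627, 0.169]
force: [-0.1, 0.7, -0.7]
grip_width: 0.452
grip_force: 0.0
```

Run:
```python
from h import *
s=sense();c=capture("wrist");P=world(c,s)
T=rot(s).inv().apply(P.reshape(-1,3)-s["eef_pos"]).reshape(P.shape)
m=(abs(T[...,0])<25)&(abs(T[...,1])<30)&(T[...,2]>55)&(T[...,2]<100)&(c["image"].max(-1)<90)
print("bar in tool frame",m.sum(),np.median(T[m],0).round(1),np.percentile(T[m][:,1],[3,97]).round(1),np.percentile(T[m][:,2],[3,97]).round(1),s["grip_width"])
y,z=att(30); go(BAR,y,z)
```

```text
bar in tool frame 1321 [ 1.2 -1.2 73. ] [-6.6  4.5] [71.3 76.5] 0.45150074276788915
at [ 342.3 -255.5  203.8] q [-1.17 -0.05  2.14  0.6   0.85 -1.37]
shift [ 0.  -0.7 80.3]
turn [ 0.0016  0.0004 -0.0016]
```

move_arm(
  moves=[
    {"turn":[0,0,0],"translation":[0,-1,10],"hand":0.45},
    {"turn":[0,0,0],"translation":[0,0,15],"hand":0.45},
    {"turn":[0,0,0],"translation":[0,0,16],"hand":0.45},
    {"turn":[0,0,0],"translation":[0,0,15],"hand":0.45},
    {"turn":[0,0,0],"translation":[0,0,12],"hand":0.45},
    {"turn":[0,0,0],"translation":[0,0,7],"hand":0.45},
    {"turn":[0,0,0],"translation":[0,0,3],"hand":0.45},
    {"turn":[0,0,0],"translation":[0,0,0],"hand":0.45},
    {"turn":[0,0,0],"translation":[0,0,0],"hand":0.45},
  ],
)

```text
time_s: 11.38
eef_pos: [379.9, -261.6, 135.6]
ee_rot: [0.197, 0.735, 0.626, 0.169]
force: [-0.1, -1.0, -0.6]
grip_width: 0.448
grip_force: 0.0
```

move_arm(
  moves=[
    {"turn":[0,0,0],"translation":[0,0,0],"hand":0.2},
    {"turn":[0,0,0],"translation":[0,0,0],"hand":0.2},
    {"turn":[0,0,0],"translation":[0,0,0],"hand":0.1},
    {"turn":[0,0,0],"translation":[0,0,0],"hand":0.05},
    {"turn":[0,0,0],"translation":[0,0,0],"hand":0.0},
    {"turn":[0,0,0],"translation":[0,0,0],"hand":0.0},
    {"turn":[0,0,0],"translation":[0,0,0],"hand":0.0},
    {"turn":[0,0,0],"translation":[0,0,0],"hand":0.0},
  ],
  grip_force=50,
)

```text
time_s: 12.05
eef_pos: [379.2, -261.5, 135.3]
ee_rot: [0.197, 0.735, 0.626, 0.168]
force: [-9.3, 1.3, 5.3]
grip_width: 0.118
grip_force: 48.7
```

Run:
```python
from h import *
s=sense(); print(s["eef_pos"].round(1),s["force"].round(1),s["grip_width"],s["grip_force"])
# per-row arc step in the tool frame, lid turn of 2.5 deg: shift of bar, tool turning with lid
y,z=att(30)
print("tool x,y",rot(s).as_matrix().round(2).tolist())
for lag in(0,):
    R0=rot(s); p=s["eef_pos"]; th=np.radians(2.5); ax=np.array([-U[1],U[0],0])
    for sg in(1,-1):
        D=Ro.from_rotvec(sg*th*ax); p2=HINGE+D.apply(p-HINGE)
        print(sg,"dp world",(p2-p).round(2),"tool shift",R0.inv().apply(p2-p).round(2),"turn",(R0.inv()*D*R0).as_rotvec().round(4))
```

```text
[ 379.2 -261.5  135.3] [-9.3  1.3  5.3] 0.1180729604758683 48.70272159576416
tool x,y [[0.16, 0.85, 0.49], [0.99, -0.14, -0.08], [0.0, 0.5, -0.87]]
1 dp world [ 0.45 -0.07 10.13] tool shift [ 0.01  5.46 -8.54] turn [ 0.0436 -0.0001 -0.    ]
-1 dp world [-1.000e-02  0.000e+00 -1.014e+01] tool shift [-0.01 -5.08  8.77] turn [-0.0436  0.0001  0.    ]
```

move_arm(
  moves=[
    {"turn":[0.0218,0,0],"translation":[0,2.65,-4.3],"hand":0.0},
    {"turn":[0.0218,0,0],"translation":[0,2.65,-4.3],"hand":0.0},
    {"turn":[0.0436,0,0],"translation":[0,5.46,-8.54],"hand":0.0},
    {"turn":[0.0436,0,0],"translation":[0,5.46,-8.54],"hand":0.0},
    {"turn":[0.0436,0,0],"translation":[0,5.46,-8.54],"hand":0.0},
    {"turn":[0.0436,0,0],"translation":[0,5.46,-8.54],"hand":0.0},
    {"turn":[0.0436,0,0],"translation":[0,5.46,-8.54],"hand":0.0},
    {"turn":[0.0218,0,0],"translation":[0,2.65,-4.3],"hand":0.0},
    {"turn":[0,0,0],"translation":[0,0,0],"hand":0.0},
  ],
)

```text
time_s: 12.8
eef_pos: [390.0, -263.2, 200.7]
ee_rot: [0.09, 0.755, 0.644, 0.077]
force: [-7.7, -0.7, 0.5]
grip_width: 0.121
grip_force: 50.0
```

```bash
cat >> h.py <<'E'
def lid():
    capture("wrist");s=sense();v=s["eef_pos"]-HINGE
    print(s["eef_pos"].round(1),s["force"].round(1),s["wrist_torque"].round(2),s["grip_width"],"bar angle",np.degrees(np.arctan2(v[2],-v@U)).round(2),"r",np.hypot(v[2],v@U).round(1),s["joints"].round(2), "tilt",np.degrees(np.arctan2(rot(s).as_matrix()[:,2]@U,-rot(s).as_matrix()[2,2])).round(2))
    for n in("top","scene"):
        c=capture(n);P=world(c);hsv=cv2.cvtColor(c["image"],cv2.COLOR_BGR2HSV)
        d=P-HINGE;a=d@U;b=d@np.array([-U[1],U[0],0])
        m=(hsv[...,0]>45)&(hsv[...,0]<75)&(hsv[...,1]>150)&(a<-15)&(a>-185)&(abs(b)<90)&(P[...,2]>132)
        m=cv2.erode(m.astype(np.uint8),np.ones((5,5)))>0
        if m.sum()<50: print(n,"few",m.sum());continue
        p=np.polyfit(-a[m],P[m][:,2],1);r=P[m][:,2]-np.polyval(p,-a[m]);k=abs(r)<6;p=np.polyfit(-a[m][k],P[m][k][:,2],1)
        print(n,"lid plane",k.sum(),np.degrees(np.arctan(p[0])).round(2),p[1].round(1))
E
python3 -c "
from h import *
lid()"
```

```text
[ 389.8 -263.2  200.1] [-5.6 -0.9 -0.8] [-0.16  0.9  -0.02] 0.12471650899300948 bar angle 17.56 r 232.4 [-0.93  0.14  1.87  0.2   0.96 -0.87] tilt 13.72
top lid plane 2547 16.33 139.7
scene few 0
```

move_arm(
  moves=[
    {"turn":[0.0218,0,0],"translation":[0,2.65,-4.3],"hand":0.0},
    {"turn":[0.0436,0,0],"translation":[0,5.46,-8.54],"hand":0.0},
    {"turn":[0.0436,0,0],"translation":[0,5.46,-8.54],"hand":0.0},
    {"turn":[0.0436,0,0],"translation":[0,5.46,-8.54],"hand":0.0},
    {"turn":[0.0436,0,0],"translation":[0,5.46,-8.54],"hand":0.0},
    {"turn":[0.0436,0,0],"translation":[0,5.46,-8.54],"hand":0.0},
    {"turn":[0.0436,0,0],"translation":[0,5.46,-8.54],"hand":0.0},
    {"turn":[0.0436,0,0],"translation":[0,5.46,-8.54],"hand":0.0},
    {"turn":[0.0436,0,0],"translation":[0,5.46,-8.54],"hand":0.0},
    {"turn":[0.0218,0,0],"translation":[0,2.65,-4.3],"hand":0.0},
  ],
)

```text
time_s: 13.78
eef_pos: [433.5, -270.1, 280.1]
ee_rot: [-0.059, 0.759, 0.646, -0.049]
force: [-2.6, 1.3, 1.4]
grip_width: 0.12
grip_force: 50.0
```

```bash
python3 -c "
from h import *
capture('wrist');lid()"
```

```text
[ 433.2 -270.1  279.7] [-4.   2.1  2.7] [ 0.36  0.79 -0.01] 0.1207205594054536 bar angle 40.13 r 232.3 [-0.75  0.34  1.39 -0.08  1.54 -0.58] tilt -8.74
top lid plane 694 39.09 141.4
scene few 0
```

move_arm(
  moves=[
    {"turn":[0.0218,0,0],"translation":[0,2.65,-4.3],"hand":0.0},
    {"turn":[0.0436,0,0],"translation":[0,5.46,-8.54],"hand":0.0},
    {"turn":[0.0436,0,0],"translation":[0,5.46,-8.54],"hand":0.0},
    {"turn":[0.0436,0,0],"translation":[0,5.46,-8.54],"hand":0.0},
    {"turn":[0.0218,0,0],"translation":[0,2.65,-4.3],"hand":0.0},
    {"turn":[0.0194,0,0],"translation":[0,2.35,-3.8],"hand":0.0},
    {"turn":[0,0,0],"translation":[0,0,0],"hand":0.0},
    {"turn":[0,0,0],"translation":[0,0,0],"hand":0.0},
    {"turn":[0,0,0],"translation":[0,0,0],"hand":0.0},
  ],
)

```text
time_s: 14.73
eef_pos: [464.6, -275.0, 310.6]
ee_rot: [-0.131, 0.75, 0.639, -0.11]
force: [-1.7, 4.7, 0.4]
grip_width: 0.121
grip_force: 50.2
```

```bash
python3 -c "
from h import *
lid();s=sense();print(s['dq'].round(4))
c=capture('scene');cv2.imwrite('pics/end.png',c['image'])
P=world(c);m=(P[...,2]>27)&(P[...,2]<50)&(np.hypot(P[...,0]-589,P[...,1]+9.5)<30);Q=P[m];print('lime',m.sum(),((Q.min(0)+Q.max(0))/2).round(1))"
```

```text
[ 464.6 -275.   310.6] [-0.6  4.1  0.3] [ 0.7   0.09 -0.11] 0.12246851923128736 bar angle 51.08 r 232.2 [-0.68  0.49  1.12 -0.17  1.83 -0.54] tilt -19.72
top lid plane 153 50.07 143.9
scene few 0
[ 0.0005  0.0025 -0.0036 -0.0024  0.0044  0.0006]
lime 343 [589.8 -11.2  34.8]
```

View pics/end.png

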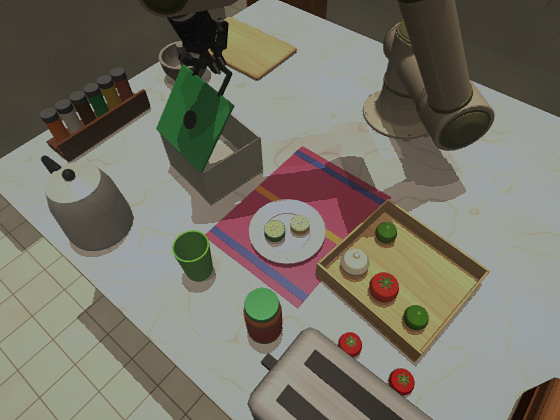

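The lid is held at about 50° (bar angle 49.8, tilt 49.7, lid plane 50.1). The lime half at (274,231) is beside the lemon half at (300,225), and everything else is in its place.

```bash
python3 -c "
from rig import finish_job
print(finish_job())"
```

```text
the job is handed in; nothing more can be done
None
```

The spent lime half is level, cut face up, on the scraps plate beside the lemon half; the arm is holding the caddy lid still at about 50°, and the job is handed in after about 15 s of the 64 s allowed.

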